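# Pack the calibrated instruments into the inspection tray

## Robot

A 6-joint arm with a two-finger parallel gripper is mounted at the origin on the work surface. World frame = base frame: x ahead of the robot, y to its left, z up, the work surface at z = 0. Lengths are in mm, angles in degrees, forces in N, time in s.
With the tool pointing down it reaches from about 350 to 850 mm from the base axis. Payload 8.1 kg.
Tool frame: the origin (TCP) lies midway between the tips of the shut fingers; the grasp point (between the pads) lies 19 mm behind it; z points along the fingers, y is the line along which they close (so a half turn about z gives the same grasp; the last joint's range is limited). The gripper opens to 85 mm and grips with 20 to 120 N. Pads are 22 mm wide; open, the fingers measure 114 mm over their backs; the gripper's body (76 mm by 85 mm) begins 54 mm behind the grasp point. The pads swing forward as they close: fully open they stand 13 mm farther back than shut.
Start: joints at [71.597, 7.471, 85.268, -0, 87.261, -4.893], TCP at [140.15, 583.407, 231.292] pointing down, gripper open.
Joint ranges: [-169.43, 169.43], [-51.17, 129.36], [1.28, 143.12], [-76.62, 256.62], [0, 156.53], [-152.29, 152.29]. Speed limits (degrees/s): [136.94, 136.94, 159.86, 180, 180, 180].

## Interface

Orientations are given as [roll, pitch, yaw] about the fixed x, y, z axes, in that order (R = Rz(yaw) Ry(pitch) Rx(roll)).
In Python, from bench import r gives the robot as it stands.
- The arm moves only by the shell command python3 steer.py 'ROWS' [FORCE]. ROWS is rows parted by semicolons, their numbers by spaces, 1 to 8 of them, each of 7 numbers: a rotation vector rx, ry, rz in degrees, then dx, dy, dz in mm, then the finger opening in mm; each row is the pose to reach, as a shift and turn from the pose commanded when the command began, along the tool's axes at that moment; what a row does not reach only later rows make up. A row lasts 1/8 s, in which the tool goes at most 62.5 mm and 10.7 degrees, less where a joint would pass 70% of its speed; a pose out of reach is approached as far as the arm can. The fingers move at their own pace and stop on an object; FORCE is the grip in N (left out, the last holds). Time passes only in rows, so rows that do not move let the fingers close. It prints the time, the measured TCP pose, the force, the opening and the grip force at its end.
- r.sense(): the state, without advancing time (a new reading comes with each control period).
- r.snapshot(name): name is "side" or "top"; returns a dict with "pixels" (400x640x3 uint8, blue, green, red), "fx", "fy", "cx", "cy" (pixels), "pose" (4x4, takes a point from camera to world coordinates). Camera axes: x right, y up, looking along -z (the intrinsics and any distortion apply to the point x, -y, -z); pixel columns grow to the right and rows downward; lengths in mm; the calibration is good to about 2 mm. A picture is of the moment at which its call begins. There is no depth.
- r.hand_in(): hands the job in; it is judged then, once.
The state is a dict: "time": time; "joint_pos": joint angles; "qd": joint speeds; "joint_efforts": joint torques, N m; "tool_pos": TCP position; "tcp_rot": TCP orientation; "ft_force": force on the tool from outside, world axes, zero at the start; "wrist_torque": the same for the moment, N m; "finger_gap": finger opening in mm; "grip_force": force on a finger pad.
Only numpy, scipy, OpenCV 4.12 (cv2) and the standard library are available. Lean on these libraries where they do the work, as an engineer would, in place of code of your own. Each camera call takes 0.05 s, during which the arm holds its last target. There are 200 camera calls.

## Task

Pack the inspection tray for the next line check: set each of the four instruments that carry a round green calibration sticker down in the tray pocket of its own colour (blue gloss meter, yellow tape measure, orange thickness gauge, white round reference standard), upright, flat on the pocket's floor and fully inside it. They are delicate, so do not drop them. Leave the gloss meter and the tape measure with the square red overdue sticker where they are on the bench.

Things in the scene. Friction and masses are not known exactly. Their poses are not given: they have to be found in the camera images.
- meter_ok: Blue handheld gloss meter, a block 95 (its x) x 42 (its y) x 50 mm high with rounded edges, small screen on top, small round green calibration sticker (18 mm) on top. Origin: centre of its underside, z up; grip it across the 42 mm (y). About 0.3 kg. To be packed.
- tape_ok: Yellow tape measure standing upright, 68 (its x) x 38 (its y) x 60 mm high, dark discs on both y sides, small round green calibration sticker (18 mm) on top. Origin: centre of its underside, z up; grip it across the 38 mm (y). About 0.25 kg. To be packed.
- gauge_ok: Orange coating thickness gauge, a small block 75 (its x) x 34 (its y) x 34 mm high, small screen on top and a 2 mm steel probe disc on its -x end, small round green calibration sticker (18 mm) on top. Origin: centre of its underside, z up; grip it across the 34 mm (y). About 0.18 kg. To be packed.
- standard_ok: White round gloss reference standard, an upright puck 54 mm in diameter and 36 mm high with a thin grey band, small round green calibration sticker (18 mm) on top. Origin: centre of its underside, z up. About 0.22 kg. To be packed.
- meter_overdue: Blue handheld gloss meter, a block 95 (its x) x 42 (its y) x 50 mm high with rounded edges, small screen on top, square red overdue sticker (18 mm) on top. Origin: centre of its underside, z up; grip it across the 42 mm (y). About 0.3 kg. Stays where it is.
- tape_overdue: Yellow tape measure standing upright, 68 (its x) x 38 (its y) x 60 mm high, dark discs on both y sides, square red overdue sticker (18 mm) on top. Origin: centre of its underside, z up; grip it across the 38 mm (y). About 0.25 kg. Stays where it is.
- pocket_blue: Blue open pocket, fixed in the low black tray (2 x 2 pockets, 134 mm apart in x, 92 in y, all turned alike). Outside 122 (x) x 76 (y) x 12 mm high, inside 116 x 70, floor 3 mm thick. Origin: centre of its underside, 6 mm above the bench. The blue gloss meter belongs here, its x along the pocket's x, either way round. Fingertips kept 12 mm above a thing's underside clear the rims.
- pocket_yellow: Yellow open pocket, fixed in the low black tray (2 x 2 pockets, 134 mm apart in x, 92 in y, all turned alike). Outside 122 (x) x 76 (y) x 12 mm high, inside 116 x 70, floor 3 mm thick. Origin: centre of its underside, 6 mm above the bench. The yellow tape measure belongs here, its x along the pocket's x, either way round. Fingertips kept 12 mm above a thing's underside clear the rims.
- pocket_orange: Orange open pocket, fixed in the low black tray (2 x 2 pockets, 134 mm apart in x, 92 in y, all turned alike). Outside 122 (x) x 76 (y) x 12 mm high, inside 116 x 70, floor 3 mm thick. Origin: centre of its underside, 6 mm above the bench. The orange thickness gauge belongs here, its x along the pocket's x, either way round. Fingertips kept 12 mm above a thing's underside clear the rims.
- pocket_white: White open pocket, fixed in the low black tray (2 x 2 pockets, 134 mm apart in x, 92 in y, all turned alike). Outside 122 (x) x 76 (y) x 12 mm high, inside 116 x 70, floor 3 mm thick. Origin: centre of its underside, 6 mm above the bench. The white reference standard belongs here, any way round. Fingertips kept 12 mm above a thing's underside clear the rims.

How it is judged:
By the outcome, as a careful person would: the job done as asked, in the order asked, and still so for the second after the job is handed in, with the robot touching nothing.
It also fails if it takes over 96 s, if anything falls off the work surface, if the arm or the gripper's body presses on something with over 40 N, if the wrist force passes 120 N, or if a joint passes its speed limit or range.

## Working session

There is one attempt and no reset: what is moved stays moved. The work goes in short steps, Python scripts to look and compute and a shell command to move; the robot and the scene stay as the last step left them, time stands still between calls to the robot, and variables do not carry over. Pictures are saved under pics/ and viewed, at most 14 in all, crops included, and the job is handed in when it is done.

```bash
ls; mkdir -p pics
python3 - <<'E'
from bench import r
import cv2,numpy as np
for n in("side","top"):
    s=r.snapshot(n);cv2.imwrite(f"pics/{n}0.png",s["pixels"]);np.savez(f"{n}0.npz",**s)
    print(n,{k:(np.round(v,3).tolist() if k!="pixels" else 0) for k,v in s.items()})
print(r.sense())
E
```

```text
bench.py
pics
steer.py
side {'pixels': 0, 'fx': 370.387, 'fy': 370.387, 'cx': 316.632, 'cy': 193.358, 'pose': [[0.978, 0.162, -0.135, 376.618], [-0.211, 0.726, -0.655, -641.052], [-0.008, 0.669, 0.744, 789.517], [0.0, 0.0, 0.0, 1.0]]}
top {'pixels': 0, 'fx': 363.896, 'fy': 363.896, 'cx': 322.086, 'cy': 197.396, 'pose': [[0.021, 0.998, -0.052, 453.919], [-1.0, 0.021, -0.011, -17.104], [-0.01, 0.052, 0.999, 964.596], [0.0, 0.0, 0.0, 1.0]]}
{'time': 0.1, 'joint_pos': array([ 7.15967797e+01,  7.51135306e+00,  8.53239153e+01,  1.40175686e-03,
        8.72600830e+01, -4.89141891e+00]), 'qd': array([ 0.06615359, -0.00265059, -0.17253619,  0.06009301, -0.11253498,
       -0.11088406]), 'joint_efforts': array([ 1.22166031e-03, -5.70949566e+01, -5.01943016e+01, -2.09376531e-04,
        8.16625950e-03, -4.88923274e-05]), 'tool_pos': array([139.9847627 , 582.93707323, 230.33496082]), 'tcp_rot': array([-1.79905115e+02, -9.52532291e-03,  1.66488123e+02]), 'ft_force': array([-0.31882942,  0.29436674,  0.23596528]), 'wrist_torque': array([-0.01432218, -0.00515236, -0.02286232]), 'grip_force': 0.0, 'finger_gap': 85.45425874509385}
```

View pics/side0.png

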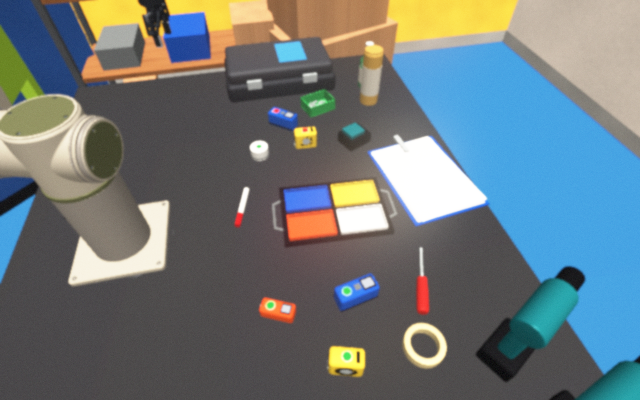

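View pics/top0.png

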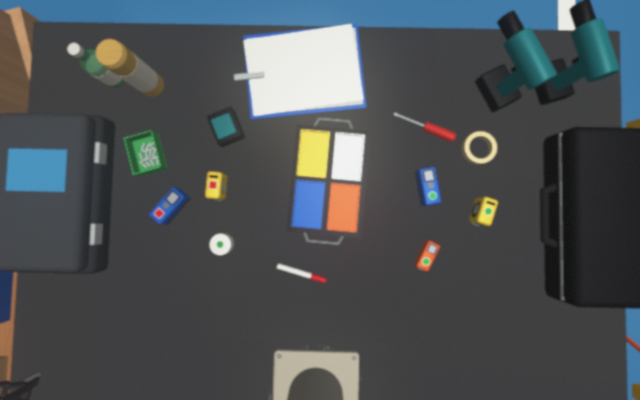

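The side view shows the tray's centre near (336,210). The OK meter is at (357,291), tape (347,361), gauge (278,309) and standard (259,150), and the overdue pair is at (283,118) and (306,137).

In the top view the OK meter is at (429,186), tape (485,211), gauge (428,256) and standard (220,244). The overdue pair is at (169,205) and (215,185), and the tray is centred near (329,181).

```bash
cat > look.py <<'E'
import cv2,numpy as np
def ray(s,u,v):
    P=np.array(s["pose"]);d=P[:3,:3]@np.array([(u-s["cx"])/s["fx"],-(v-s["cy"])/s["fy"],-1.]);return P[:3,3],d
def plane(s,u,v,z):
    o,d=ray(s,u,v);return o+d*(z-o[2])/d[2]
def tri(s1,p1,s2,p2):
    o1,d1=ray(s1,*p1);o2,d2=ray(s2,*p2)
    t=np.linalg.lstsq(np.c_[d1,-d2],o2-o1,rcond=None)[0]
    a,b=o1+d1*t[0],o2+d2*t[1];return (a+b)/2,np.linalg.norm(a-b)
RNG={"blue":((105,140,50),(125,255,255)),"yellow":((22,140,90),(35,255,255)),"orange":((4,150,120),(17,255,255)),
"white":((0,0,150),(180,70,255)),"green":((50,90,60),(85,255,255)),"red":((172,120,90),(180,255,255))}
def blobs(s,c,roi,amin=8):
    h=cv2.cvtColor(s["pixels"],cv2.COLOR_BGR2HSV);m=cv2.inRange(h,*map(np.array,RNG[c]))
    x0,y0,x1,y1=roi;k=np.zeros_like(m);k[y0:y1,x0:x1]=m[y0:y1,x0:x1]
    out=[]
    for q in cv2.findContours(k,cv2.RETR_EXTERNAL,cv2.CHAIN_APPROX_NONE)[0]:
        a=cv2.contourArea(q)
        if a>=amin:
            hu=cv2.convexHull(q);M=cv2.moments(hu)
            out.append(((M["m10"]/M["m00"],M["m01"]/M["m00"]),a,cv2.minAreaRect(q),q))
    return sorted(out,key=lambda b:-b[1])
E
python3 - <<'E'
from look import *
R={"top":(140,110,520,290),"side":(210,90,400,385)}
for n in R:
    s=dict(np.load(n+"0.npz"))
    for c in RNG:
        for b in blobs(s,c,R[n]):
            (w,h)=b[2][1];print(n,c,np.round(b[0],1),b[1],"rect",np.round(b[2][0],1),np.round((w,h),1),round(b[2][2],1), np.round(plane(s,*b[0],25)[:2]))
im=[cv2.imread(f"pics/{n}0.png") for n in R]
c=lambda i,x,y,w,h:cv2.resize(im[i][y:y+h,x:x+w],(400,300),interpolation=cv2.INTER_CUBIC)
cv2.imwrite("pics/crop0.png",np.vstack([np.hstack([c(0,400,150,120,90+30),c(0,140,160,120,120)]),np.hstack([c(1,250,260,120,120),c(1,240,90,120,120)])]))
E
```

```text
top blue [307.8 204.5] 1222.5 rect [307.7 204.2] [28.8 46. ] 5.2 [483.  30.]
top blue [168.2 205.7] 700.5 rect [168.2 205.7] [19.6 39.6] 40.6 [473. 392.]
top blue [429.  185.8] 615.5 rect [428.9 185.7] [37.2 18.4] 80.5 [ 538. -282.]
top blue [270.4 114.6] 21.0 rect [278.  114.9] [ 4.1 54.2] 87.5 [717. 134.]
top yellow [312.4 153.3] 1076.5 rect [312.5 153.4] [28.  45.8] 6.1 [617.  21.]
top yellow [484.  210.7] 441.0 rect [484.1 210.2] [21.4 27.6] 16.7 [ 477. -423.]
top yellow [215. 185.] 421.5 rect [215.  184.8] [19.3 27.1] 3.6 [529. 272.]
top orange [343.1 207.5] 1220.5 rect [343.2 207.3] [28.5 46. ] 5.2 [477. -61.]
top orange [427.5 255.4] 268.0 rect [427.5 255.5] [13.9 29.1] 26.6 [ 360. -279.]
top white [347.8 156.4] 1379.5 rect [347.8 156.3] [30.6 47.7] 5.0 [611. -71.]
top white [480.6 146.7] 678.5 rect [480.5 147.5] [31. 29.] 90.0 [ 643. -415.]
top white [220.  243.8] 347.0 rect [220. 244.] [21.2 21.2] 45.0 [377. 254.]
top white [148.4 155.3] 277.0 rect [147.3 154.8] [23.  18.2] 76.0 [603. 450.]
top white [293.6 270.5] 148.5 rect [293.5 270.5] [34.8  5.3] 17.1 [314.  63.]
top whi
[... 2445 characters left out ...]
6 [499. 411.]
side white [305.8 141. ] 19.5 rect [306. 141.] [4. 6.] 90.0 [529. 259.]
side white [357.4 286.2] 15.5 rect [357.5 286. ] [4. 5.] 90.0 [ 546. -264.]
side white [276.3 223.1] 12.0 rect [275.2 222.4] [17.   5.4] 63.4 [392. -46.]
side white [320.5 102.3] 10.0 rect [321.  102.5] [3. 6.] 90.0 [621. 456.]
side green [317.3 102.5] 635.0 rect [317.5 102.4] [23.2 33.4] 69.4 [610. 457.]
side green [346.6 355.5] 38.0 rect [346.5 355.5] [7. 7.] 90.0 [ 483. -405.]
side green [346.5 290.1] 31.0 rect [346.5 290. ] [6.4 6.4] 45.0 [ 520. -268.]
side green [269.9 304.7] 21.5 rect [269.8 304.8] [4.9 5.7] 45.0 [ 347. -266.]
side red [238.  220.6] 27.5 rect [238.1 220.6] [ 6.7 13.3] 11.3 [296. -17.]
```

View pics/crop0.png

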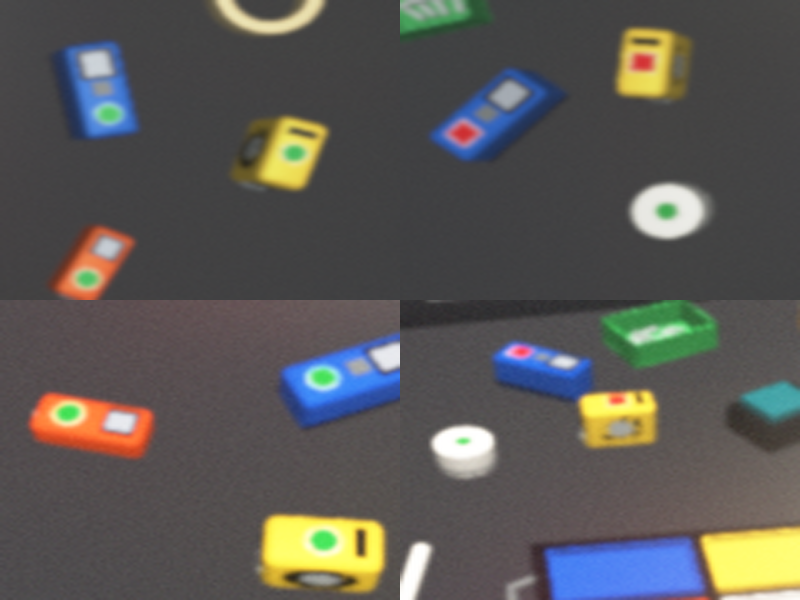

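The crop shows green stickers on the right-hand meter, tape, gauge and puck, and red ones on the left pair. Next I'll triangulate heights and measure the top faces.

Run:
```python
from look import *
T=dict(np.load("top0.npz"));S=dict(np.load("side0.npz"))
f=lambda n,a,b:print(n,*[np.round(x,1) for x in tri(T,a,S,b)])
f("meter stk",(432.2,195.1),(346.5,290.1));f("meter scr",(428.3,175.1),(367.2,282.2))
f("tape stk",(487.6,210.6),(346.6,355.5));f("gauge stk",(425.9,261.1),(269.9,304.7));f("gauge scr",(431.9,248.7),(285.6,308.3))
# std sticker in side (small)
RNG["green"]=((45,60,60),(90,255,255))
g=[b for b in blobs(S,"green",(245,135,275,165),1)];print([b[:2] for b in g])
if g:f("std stk",(219.5,243.8),g[0][0])
for n,a,b in(("blue",(307.8,204.5),(305.7,198)),("yellow",(312.4,153.3),(354.1,192.8)),("orange",(343.1,207.5),(311.1,224.9)),("white",(347.8,156.4),(361.5,218.6))): f("P "+n,a,b)
# top faces in top view
V=cv2.cvtColor(T["pixels"],cv2.COLOR_BGR2HSV)[...,2]
for n,roi,z in(("meter",(405,155,455,215),50),("tape",(460,190,510,235),60),("gauge",(405,235,450,280),34),("std",(200,225,245,265),36)):
    x0,y0,x1,y1=roi;v=V[y0:y1,x0:x1].copy();v[:]=cv2.medianBlur(v,3)
    big=cv2.resize(v,None,fx=4,fy=4,interpolation=cv2.INTER_CUBIC)
    for th in(120,140,160,180):
        q=max(cv2.findContours((big>th).astype(np.uint8),0,1)[0],key=cv2.contourArea)
        pts=cv2.convexHull(q)[:,0].astype(float)/4-.375+[x0,y0]
        w=np.array([plane(T,*p,z)[:2] for p in pts],np.float32);R=cv2.minAreaRect(w)
        print(n,th,np.round(R[0],1),np.round(R[1],1),round(R[2],1))
for c,z in(("blue",9),("yellow",9),("orange",9),("white",9)):
    b=blobs(T,c,(285,120,375,240))[0];w=np.array([plane(T,*p,z)[:2] for p in b[3][:,0].astype(float)],np.float32);R=cv2.minAreaRect(w);print(c,*[np.round(x,1) for x in R])
```

```text
meter stk [ 513.5 -281.9   53.6] 1.9
meter scr [ 563.5 -272.4   51.6] 1.4
tape stk [ 477.1 -416.2   61.3] 1.1
gauge stk [ 347.  -271.7   37.2] 1.0
gauge scr [ 378.6 -286.7   36.8] 1.3
[((258.5, 146.0), 4.0)]
std stk [379.1 251.3  38.8] 1.1
P blue [484.   30.7  15.1] 0.6
P yellow [620.2  21.6  13.4] 2.5
P orange [479.2 -61.9  12.2] 2.7
P white [613.7 -71.7  13.9] 2.5
meter 120 [ 537.1 -277. ] [94.8 42.5] 10.9
meter 140 [ 537.1 -277.1] [92.6 39.9] 10.8
meter 160 [ 536.9 -277.3] [90.2 37.7] 10.9
meter 180 [ 521.2 -280.2] [55.9 34.9] 10.7
tape 120 [ 476.  -414.8] [41.  69.8] 72.9
tape 140 [ 476.  -415.2] [38.6 68. ] 72.9
tape 160 [ 476.  -415.6] [36.4 66.4] 73.0
tape 180 [ 476.1 -415.7] [34.4 64.6] 73.0
gauge 120 [ 360.1 -276.9] [36.8 77.1] 64.3
gauge 140 [ 360.  -277.2] [34.5 75.5] 63.9
gauge 160 [ 360.  -277.4] [32.4 73.4] 64.4
gauge 180 [ 359.9 -277.5] [30.6 71.1] 64.6
std 120 [378.2 250.3] [57.1 59.4] 2.0
std 140 [377.9 250.9] [56.2 56.3] 46.8
std 160 [377.8 251.2] [53.9 55. ] 46.5
std 180 [377.9 251. ] [52.7 52.7] 65.1
blue [485.   31.2] [ 75.6 120.9] 86.1
yellow [619.6  21.6] [ 74.3 121.8] 85.3
orange [478.8 -61.9] [ 74.6 120.7] 86.1
white [613.9 -71.8] [ 80.8 127. ] 86.2
```

```bash
cat > plan.py <<'E'
# prints tool-axis shift from the commanded pose to each world target (x y z yaw), chained
import sys,json,os,numpy as np
from bench import r
c=json.load(open("cmd.json")) if os.path.exists("cmd.json") else [140.15,583.41,231.29,166.49]
s=r.sense();print("t",round(s["time"],2),"meas",np.round(s["tool_pos"],1),np.round(s["tcp_rot"],1),"cmd",np.round(c,1))
for a in sys.argv[1:]:
    t=np.array(a.split(),float);p=np.radians(c[3]);d=t-c;d[3]=(d[3]+180)%360-180
    dx=d[0]*np.cos(p)+d[1]*np.sin(p);dy=d[0]*np.sin(p)-d[1]*np.cos(p)
    print(a,"-> rz %.1f dx %.1f dy %.1f dz %.1f"%(-d[3],dx,dy,-d[2]),"len %.0f"%np.linalg.norm(d[:3]))
    c=t.tolist()
json.dump(c,open("cmd.json","w"))
E
python3 plan.py "430 210 180 190.8" "537 -277 150 190.8" "537 -277 13 190.8"
```

```text
t 0.1 meas [140.  582.9 230.3] [-179.9   -0.   166.5] cmd [140.2 583.4 231.3 166.5]
430 210 180 190.8 -> rz -24.3 dx -369.1 dy -295.4 dz 51.3 len 475
537 -277 150 190.8 -> rz -0.0 dx -13.9 dy -498.4 dz 30.0 len 500
537 -277 13 190.8 -> rz -0.0 dx -0.0 dy 0.0 dz 137.0 len 137
```

```bash
python3 steer.py '0 0 -24.3 -369.1 -295.4 51.3 85;0 0 -24.3 -369.1 -295.4 51.3 85;0 0 -24.3 -369.1 -295.4 51.3 85;0 0 -24.3 -369.1 -295.4 51.3 85;0 0 -24.3 -369.1 -295.4 51.3 85;0 0 -24.3 -369.1 -295.4 51.3 85;0 0 -24.3 -369.1 -295.4 51.3 85;0 0 -24.3 -369.1 -295.4 51.3 85' 30
```

```text
time: 1.1
tool_pos: [430.9, 207.5, 179.4]
tcp_rot: [-180.0, -0.0, -169.3]
ft_force: [-0.6, 0.9, -0.4]
finger_gap: 85.1
grip_force: 0.0
```

```bash
python3 steer.py '0 0 0 -13.9 -498.4 30 85;0 0 0 -13.9 -498.4 30 85;0 0 0 -13.9 -498.4 30 85;0 0 0 -13.9 -498.4 30 85;0 0 0 -13.9 -498.4 30 85;0 0 0 -13.9 -498.4 30 85;0 0 0 -13.9 -498.4 30 85;0 0 0 -13.9 -498.4 30 85'; python3 steer.py '0 0 0 0 0 0 85;0 0 0 0 0 0 85;0 0 0 0 0 0 85;0 0 0 0 0 0 85'
```

```text
time: 2.1
tool_pos: [536.9, -279.0, 149.4]
tcp_rot: [180.0, -0.0, -169.2]
ft_force: [1.3, 0.5, 0.3]
finger_gap: 84.8
grip_force: 0.0
time: 2.6
tool_pos: [537.2, -275.9, 150.5]
tcp_rot: [-180.0, 0.0, -169.1]
ft_force: [0.2, -0.3, 0.4]
finger_gap: 85.1
grip_force: 0.0
```

```bash
python3 steer.py '0 0 0 0 0 35 85;0 0 0 0 0 70 85;0 0 0 0 0 100 85;0 0 0 0 0 120 85;0 0 0 0 0 130 85;0 0 0 0 0 137 85;0 0 0 0 0 137 85'; python3 steer.py '0 0 0 0 0 0 30;0 0 0 0 0 0 30;0 0 0 0 0 0 30;0 0 0 0 0 0 30;0 0 0 0 0 0 30;0 0 0 0 0 0 30;0 0 0 0 0 0 30;0 0 0 0 0 0 30' 30;  python3 plan.py "537 -277 110 190.8" "485 31 110 176" "485 31 22.5 176" "485 31 130 176"
```

```text
time: 3.48
tool_pos: [537.2, -277.2, 13.3]
tcp_rot: [-180.0, 0.0, -169.2]
ft_force: [1.4, -0.5, 1.5]
finger_gap: 85.0
grip_force: 0.0
time: 4.47
tool_pos: [537.5, -277.4, 13.8]
tcp_rot: [-179.9, 0.1, -169.2]
ft_force: [-0.9, -0.7, 5.7]
finger_gap: 41.4
grip_force: 32.3
t 4.47 meas [ 537.5 -277.4   13.8] [-1.799e+02  1.000e-01 -1.692e+02] cmd [ 537.  -277.    13.   190.8]
537 -277 110 190.8 -> rz -0.0 dx -0.0 dy 0.0 dz -97.0 len 97
485 31 110 176 -> rz 14.8 dx -6.6 dy 312.3 dz -0.0 len 312
485 31 22.5 176 -> rz -0.0 dx 0.0 dy 0.0 dz 87.5 len 88
485 31 130 176 -> rz -0.0 dx 0.0 dy 0.0 dz -107.5 len 108
```

```bash
python3 steer.py '0 0 0 0 0 -10 30;0 0 0 0 0 -35 30;0 0 0 0 0 -65 30;0 0 0 0 0 -90 30;0 0 0 0 0 -97 30;0 0 0 0 0 -97 30' ; python3 steer.py '0 0 4 -2 35 0 30;0 0 8 -3 80 0 30;0 0 12 -4 130 0 30;0 0 14.8 -5 180 0 30;0 0 14.8 -6 230 0 30;0 0 14.8 -6.6 275 0 30;0 0 14.8 -6.6 305 0 30;0 0 14.8 -6.6 312.3 0 30'; python3 steer.py '0 0 0 0 0 0 30;0 0 0 0 0 0 30;0 0 0 0 0 0 30'
```

```text
time: 5.22
tool_pos: [536.9, -276.9, 109.7]
tcp_rot: [180.0, -0.0, -169.2]
ft_force: [0.5, -0.2, -2.5]
finger_gap: 41.9
grip_force: 31.5
time: 6.22
tool_pos: [483.4, 32.6, 108.3]
tcp_rot: [180.0, -0.2, 176.1]
ft_force: [0.2, -0.3, -3.8]
finger_gap: 41.5
grip_force: 31.8
time: 6.6
tool_pos: [485.1, 30.1, 109.9]
tcp_rot: [-180.0, -0.0, 175.9]
ft_force: [0.6, 0.4, -2.4]
finger_gap: 41.6
grip_force: 31.8
```

```bash
cat > shot.py <<'E'
import sys,cv2,numpy as np
from bench import r
k=sys.argv[1]
P=[]
for n,(x,y,w,h) in(("side",(220,90,200,150)),("top",(230,110,200,150))):
    s=r.snapshot(n);np.savez(f"{n}{k}.npz",**s);P.append(cv2.resize(s["pixels"][y:y+h,x:x+w],(400,300),interpolation=cv2.INTER_CUBIC))
cv2.imwrite(f"pics/s{k}.png",np.hstack(P))
E
python3 shot.py 1
```

```text
(no output)
```

View pics/s1.png

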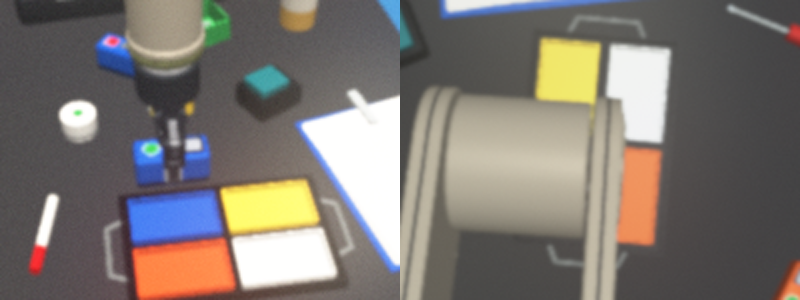

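The side view (left) shows the meter held level at about (172,158) in the crop, above and behind the blue pocket. I'm lowering it slowly.

```bash
python3 steer.py '0 0 0 0 0 30 30;0 0 0 0 0 55 30;0 0 0 0 0 72 30;0 0 0 0 0 80 30;0 0 0 0 0 84 30;0 0 0 0 0 84 30;0 0 0 0 0 84 30'; python3 steer.py '0 0 0 0 0 1.2 30;0 0 0 0 0 2.4 30;0 0 0 0 0 3.5 30;0 0 0 0 0 3.5 30;0 0 0 0 0 3.5 30'
```

```text
time: 7.58
tool_pos: [485.7, 31.0, 26.8]
tcp_rot: [180.0, 0.1, 176.0]
ft_force: [-1.1, -0.0, -2.2]
finger_gap: 41.7
grip_force: 31.9
time: 8.2
tool_pos: [485.1, 31.0, 22.7]
tcp_rot: [-180.0, 0.0, 176.0]
ft_force: [-2.7, 1.3, 3.4]
finger_gap: 41.7
grip_force: 32.5
```

```bash
python3 steer.py '0 0 0 0 0 0 46;0 0 0 0 0 0 52;0 0 0 0 0 0 60;0 0 0 0 0 0 60;0 0 0 0 0 0 60'; python3 steer.py '0 0 0 0 0 -15 60;0 0 0 0 0 -45 60;0 0 0 0 0 -80 60;0 0 0 0 0 -107.5 60;0 0 0 0 0 -107.5 85'; python3 plan.py "476 -415.3 130 163" "476 -415.3 13 163" "476 -415.3 120 163" "619.5 21.5 120 176" "619.5 21.5 22.2 176" "619.5 21.5 140 176"
```

```text
time: 8.82
tool_pos: [485.0, 31.0, 22.5]
tcp_rot: [180.0, 0.0, 176.0]
ft_force: [-0.3, 0.3, -0.3]
finger_gap: 60.2
grip_force: 0.0
time: 9.45
tool_pos: [487.4, 30.9, 134.0]
tcp_rot: [180.0, 0.4, 176.0]
ft_force: [0.8, 0.3, 0.8]
finger_gap: 76.2
grip_force: 0.0
t 9.45 meas [487.4  30.9 134. ] [180.    0.4 176. ] cmd [485.  31. 130. 176.]
476 -415.3 130 163 -> rz 13.0 dx -22.2 dy -445.8 dz -0.0 len 446
476 -415.3 13 163 -> rz -0.0 dx 0.0 dy 0.0 dz 117.0 len 117
476 -415.3 120 163 -> rz -0.0 dx 0.0 dy 0.0 dz -107.0 len 107
619.5 21.5 120 176 -> rz -13.0 dx -9.5 dy 459.7 dz -0.0 len 460
619.5 21.5 22.2 176 -> rz -0.0 dx 0.0 dy 0.0 dz 97.8 len 98
619.5 21.5 140 176 -> rz -0.0 dx 0.0 dy 0.0 dz -117.8 len 118
```

```bash
python3 steer.py '0 0 5 -3 -55 0 85;0 0 13 -8 -117 0 85;0 0 13 -11 -179 0 85;0 0 13 -14 -241 0 85;0 0 13 -17 -303 0 85;0 0 13 -20 -365 0 85;0 0 13 -22.2 -420 0 85;0 0 13 -22.2 -445.8 0 85'; python3 steer.py '0 0 0 0 0 0 85;0 0 0 0 0 0 85;0 0 0 0 0 0 85'; python3 steer.py '0 0 0 0 0 30 85;0 0 0 0 0 60 85;0 0 0 0 0 85 85;0 0 0 0 0 103 85;0 0 0 0 0 112 85;0 0 0 0 0 117 85;0 0 0 0 0 117 85'; python3 steer.py '0 0 0 0 0 0 30;0 0 0 0 0 0 30;0 0 0 0 0 0 30;0 0 0 0 0 0 30;0 0 0 0 0 0 30;0 0 0 0 0 0 30;0 0 0 0 0 0 30;0 0 0 0 0 0 30'
```

```text
time: 10.45
tool_pos: [474.7, -418.0, 129.1]
tcp_rot: [180.0, -0.1, 162.8]
ft_force: [-0.1, 0.4, 0.1]
finger_gap: 85.4
grip_force: 0.0
time: 10.82
tool_pos: [476.2, -414.0, 129.8]
tcp_rot: [180.0, -0.0, 163.1]
ft_force: [-0.1, 0.6, -0.4]
finger_gap: 84.8
grip_force: 0.0
time: 11.7
tool_pos: [476.3, -415.5, 13.4]
tcp_rot: [-180.0, 0.0, 163.0]
ft_force: [0.2, -0.2, -0.7]
finger_gap: 84.9
grip_force: 0.0
time: 12.7
tool_pos: [476.3, -415.8, 13.7]
tcp_rot: [-180.0, 0.1, 163.0]
ft_force: [-0.9, -0.7, 5.6]
finger_gap: 37.7
grip_force: 31.5
```

```bash
python3 steer.py '0 0 0 0 0 -10 30;0 0 0 0 0 -35 30;0 0 0 0 0 -65 30;0 0 0 0 0 -95 30;0 0 0 0 0 -107 30;0 0 0 0 0 -107 30' ; python3 steer.py '0 0 -4 -1 30 0 30;0 0 -8 -3 80 0 30;0 0 -13 -4 140 0 30;0 0 -13 -5 200 0 30;0 0 -13 -6 260 0 30;0 0 -13 -7 320 0 30;0 0 -13 -8 375 0 30;0 0 -13 -9 420 0 30'; python3 plan.py; python3 steer.py '0 0 0 -0.5 30 0 30;0 0 0 -0.5 39.7 0 30;0 0 0 -0.5 39.7 0 30;0 0 0 -0.5 39.7 0 30'
```

```text
time: 13.45
tool_pos: [476.2, -415.4, 120.4]
tcp_rot: [-180.0, 0.1, 163.0]
ft_force: [-0.5, 0.7, -2.9]
finger_gap: 37.6
grip_force: 30.7
time: 14.45
tool_pos: [606.4, -13.8, 117.6]
tcp_rot: [180.0, -0.2, 176.1]
ft_force: [1.0, -0.1, -3.0]
finger_gap: 37.7
grip_force: 31.1
t 14.45 meas [606.4 -13.8 117.6] [180.   -0.2 176.1] cmd [619.5  21.5 140.  176. ]
time: 14.95
tool_pos: [610.3, 22.1, 119.4]
tcp_rot: [-180.0, -0.1, 175.9]
ft_force: [0.2, 0.1, -2.7]
finger_gap: 37.7
grip_force: 31.1
```

The second leg used the already-turned axes, so x is about 9 mm short. I'm correcting that.

```bash
echo '[610.7,23.2,120,176]'>cmd.json; python3 plan.py "619.5 21.5 120 176"
```

```text
t 14.95 meas [610.3  22.1 119.4] [-1.800e+02 -1.000e-01  1.759e+02] cmd [610.7  23.2 120.  176. ]
619.5 21.5 120 176 -> rz -0.0 dx -8.9 dy -1.1 dz -0.0 len 9
```

```bash
python3 steer.py '0 0 0 -5 -1.1 0 30;0 0 0 -8.9 -1.1 0 30;0 0 0 -8.9 -1.1 0 30;0 0 0 -8.9 -1.1 0 30'; python3 steer.py '0 0 0 0 0 30 30;0 0 0 0 0 60 30;0 0 0 0 0 80 30;0 0 0 0 0 90 30;0 0 0 0 0 94 30;0 0 0 0 0 94 30;0 0 0 0 0 94 30'; python3 steer.py '0 0 0 0 0 1.2 30;0 0 0 0 0 2.4 30;0 0 0 0 0 3.8 30;0 0 0 0 0 3.8 30;0 0 0 0 0 3.8 30'; python3 shot.py 2
```

```text
time: 15.45
tool_pos: [619.5, 21.4, 119.9]
tcp_rot: [180.0, -0.0, 176.0]
ft_force: [-0.6, 0.0, -2.3]
finger_gap: 37.4
grip_force: 31.1
time: 16.32
tool_pos: [620.4, 21.5, 27.2]
tcp_rot: [180.0, 0.1, 176.0]
ft_force: [0.4, 0.0, -2.4]
finger_gap: 37.8
grip_force: 31.1
time: 16.95
tool_pos: [619.7, 21.6, 22.7]
tcp_rot: [180.0, 0.0, 176.0]
ft_force: [-2.9, 0.0, 3.2]
finger_gap: 37.3
grip_force: 31.7
```

View pics/s2.png

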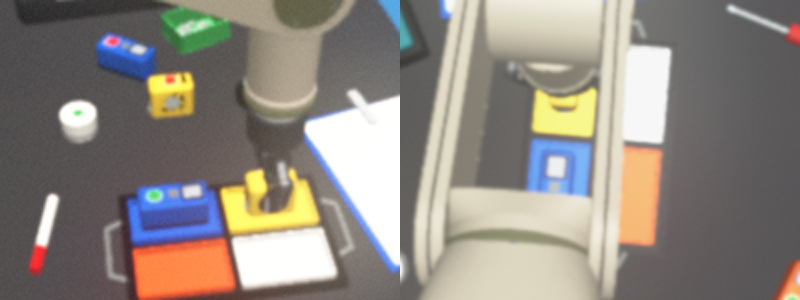

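The side crop shows the meter seated in the blue pocket at about (173,205) and the tape in the yellow one at about (262,190). Contact was felt at the tape's lowering, so I'm releasing it.

```bash
python3 steer.py '0 0 0 0 0 0 42;0 0 0 0 0 0 50;0 0 0 0 0 0 58;0 0 0 0 0 0 58;0 0 0 0 0 0 58'; python3 steer.py '0 0 0 0 0 -15 58;0 0 0 0 0 -45 58;0 0 0 0 0 -85 58;0 0 0 0 0 -117.8 58;0 0 0 0 0 -117.8 75'; echo '[619.5,21.5,140,176]'>cmd.json; python3 plan.py "360 -277.3 120 154.4" "360 -277.3 13 154.4" "360 -277.3 110 154.4" "479 -62 110 176" "479 -62 22.2 176" "479 -62 140 176"
```

```text
time: 17.68
tool_pos: [619.5, 21.6, 22.2]
tcp_rot: [-180.0, 0.0, 176.0]
ft_force: [0.4, -1.0, -0.0]
finger_gap: 57.9
grip_force: 0.0
time: 18.3
tool_pos: [622.4, 21.4, 145.5]
tcp_rot: [180.0, 0.5, 176.0]
ft_force: [1.0, 0.4, 0.0]
finger_gap: 73.9
grip_force: 0.0
t 18.3 meas [622.4  21.4 145.5] [180.    0.5 176. ] cmd [619.5  21.5 140.  176. ]
360 -277.3 120 154.4 -> rz 21.6 dx 238.0 dy -316.2 dz 20.0 len 396
360 -277.3 13 154.4 -> rz -0.0 dx 0.0 dy 0.0 dz 107.0 len 107
360 -277.3 110 154.4 -> rz -0.0 dx 0.0 dy 0.0 dz -97.0 len 97
479 -62 110 176 -> rz -21.6 dx -14.3 dy 245.6 dz -0.0 len 246
479 -62 22.2 176 -> rz -0.0 dx 0.0 dy 0.0 dz 87.8 len 88
479 -62 140 176 -> rz -0.0 dx 0.0 dy 0.0 dz -117.8 len 118
```

```bash
python3 steer.py '0 0 21.6 36 -48 0 75;0 0 21.6 72 -96 5 75;0 0 21.6 108 -143 10 75;0 0 21.6 144 -191 20 75;0 0 21.6 180 -239 20 75;0 0 21.6 215 -285 20 75;0 0 21.6 238 -316.2 20 75;0 0 21.6 238 -316.2 20 75'; python3 steer.py '0 0 0 0 0 0 75;0 0 0 0 0 0 75;0 0 0 0 0 0 75'; python3 steer.py '0 0 0 0 0 30 75;0 0 0 0 0 60 75;0 0 0 0 0 85 75;0 0 0 0 0 98 75;0 0 0 0 0 104 75;0 0 0 0 0 107 75;0 0 0 0 0 107 75'; python3 steer.py '0 0 0 0 0 0 25;0 0 0 0 0 0 25;0 0 0 0 0 0 25;0 0 0 0 0 0 25;0 0 0 0 0 0 25;0 0 0 0 0 0 25;0 0 0 0 0 0 25;0 0 0 0 0 0 25'
```

```text
time: 19.3
tool_pos: [358.2, -278.7, 119.8]
tcp_rot: [-180.0, -0.0, 154.2]
ft_force: [0.6, 0.3, -0.7]
finger_gap: 74.8
grip_force: 0.0
time: 19.68
tool_pos: [360.6, -276.4, 119.9]
tcp_rot: [180.0, -0.0, 154.5]
ft_force: [0.6, 0.7, 0.4]
finger_gap: 75.0
grip_force: 0.0
time: 20.55
tool_pos: [360.4, -277.6, 13.6]
tcp_rot: [-180.0, 0.1, 154.4]
ft_force: [-0.1, 0.1, -0.1]
finger_gap: 75.5
grip_force: 0.0
time: 21.55
tool_pos: [360.3, -277.6, 13.5]
tcp_rot: [-180.0, 0.0, 154.4]
ft_force: [-1.6, 0.3, 6.5]
finger_gap: 33.1
grip_force: 31.1
```

```bash
python3 steer.py '0 0 0 0 0 -10 25;0 0 0 0 0 -35 25;0 0 0 0 0 -65 25;0 0 0 0 0 -90 25;0 0 0 0 0 -97 25;0 0 0 0 0 -97 25' ; python3 steer.py '0 0 -7 -2 30 0 25;0 0 -14 -5 75 0 25;0 0 -21.6 -8 125 0 25;0 0 -21.6 -11 175 0 25;0 0 -21.6 -14 220 0 25;0 0 -21.6 -14.3 240 0 25;0 0 -21.6 -14.3 245.6 0 25;0 0 -21.6 -14.3 245.6 0 25'; python3 steer.py '0 0 0 0 0 0 25;0 0 0 0 0 0 25'; python3 steer.py '0 0 0 0 0 30 25;0 0 0 0 0 55 25;0 0 0 0 0 72 25;0 0 0 0 0 80 25;0 0 0 0 0 84 25;0 0 0 0 0 84 25;0 0 0 0 0 84 25'; python3 steer.py '0 0 0 0 0 1.2 25;0 0 0 0 0 2.4 25;0 0 0 0 0 3.8 25;0 0 0 0 0 3.8 25;0 0 0 0 0 3.8 25'
```

```text
time: 22.3
tool_pos: [360.0, -277.2, 109.9]
tcp_rot: [-180.0, 0.0, 154.4]
ft_force: [-0.9, 0.5, -2.5]
finger_gap: 33.7
grip_force: 30.3
time: 23.3
tool_pos: [478.2, -62.0, 108.9]
tcp_rot: [-180.0, -0.1, 176.0]
ft_force: [-0.1, -0.4, -2.2]
finger_gap: 33.2
grip_force: 30.6
time: 23.55
tool_pos: [478.8, -62.7, 109.9]
tcp_rot: [-180.0, -0.0, 175.9]
ft_force: [0.0, -0.1, -2.7]
finger_gap: 33.6
grip_force: 30.6
time: 24.42
tool_pos: [479.7, -62.0, 26.8]
tcp_rot: [-180.0, 0.1, 176.0]
ft_force: [-0.3, -1.1, -1.2]
finger_gap: 33.0
grip_force: 30.6
time: 25.05
tool_pos: [479.1, -61.9, 22.5]
tcp_rot: [-180.0, -0.0, 176.0]
ft_force: [-3.3, 0.6, 4.7]
finger_gap: 33.4
grip_force: 31.5
```

```bash
python3 steer.py '0 0 0 0 0 0 38;0 0 0 0 0 0 46;0 0 0 0 0 0 54;0 0 0 0 0 0 54;0 0 0 0 0 0 54'; python3 steer.py '0 0 0 0 0 -15 54;0 0 0 0 0 -45 54;0 0 0 0 0 -85 54;0 0 0 0 0 -117.8 54;0 0 0 0 0 -117.8 85'; python3 plan.py "378 251 130 176" "378 251 13 176" "378 251 130 176" "613.7 -71.8 130 176" "613.7 -71.8 22.2 176" "613.7 -71.8 150 176"; python3 shot.py 3
```

```text
time: 25.68
tool_pos: [479.1, -61.9, 22.2]
tcp_rot: [-180.0, 0.0, 176.0]
ft_force: [0.6, -0.7, -0.2]
finger_gap: 53.9
grip_force: 0.0
time: 26.3
tool_pos: [481.7, -62.5, 144.7]
tcp_rot: [-179.9, 0.4, 176.0]
ft_force: [-0.5, -0.4, -0.6]
finger_gap: 70.5
grip_force: 0.0
t 26.3 meas [481.7 -62.5 144.7] [-179.9    0.4  176. ] cmd [479. -62. 140. 176.]
378 251 130 176 -> rz -0.0 dx 122.6 dy 305.2 dz 10.0 len 329
378 251 13 176 -> rz -0.0 dx 0.0 dy 0.0 dz 117.0 len 117
378 251 130 176 -> rz -0.0 dx 0.0 dy 0.0 dz -117.0 len 117
613.7 -71.8 130 176 -> rz -0.0 dx -257.6 dy -305.6 dz -0.0 len 400
613.7 -71.8 22.2 176 -> rz -0.0 dx 0.0 dy 0.0 dz 107.8 len 108
613.7 -71.8 150 176 -> rz -0.0 dx 0.0 dy 0.0 dz -127.8 len 128
```

View pics/s3.png

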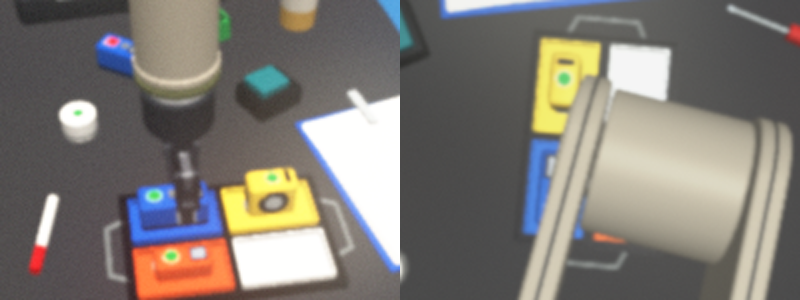

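The gauge sits in the orange pocket at about (183,263) and the tape in the yellow at about (270,192), both clear of the rims. The standard is next.

```bash
python3 steer.py '0 0 0 20 50 5 85;0 0 0 42 104 10 85;0 0 0 64 160 10 85;0 0 0 86 214 10 85;0 0 0 106 264 10 85;0 0 0 122.6 305.2 10 85;0 0 0 122.6 305.2 10 85;0 0 0 122.6 305.2 10 85'; python3 steer.py '0 0 0 0 0 30 85;0 0 0 0 0 60 85;0 0 0 0 0 88 85;0 0 0 0 0 104 85;0 0 0 0 0 112 85;0 0 0 0 0 117 85;0 0 0 0 0 117 85;0 0 0 0 0 117 85'; python3 steer.py '0 0 0 0 0 0 45;0 0 0 0 0 0 45;0 0 0 0 0 0 45;0 0 0 0 0 0 45;0 0 0 0 0 0 45;0 0 0 0 0 0 45;0 0 0 0 0 0 45;0 0 0 0 0 0 45'
```

```text
time: 27.4
tool_pos: [377.4, 250.5, 128.9]
tcp_rot: [-179.9, -0.1, 176.0]
ft_force: [-0.3, 0.8, -0.8]
finger_gap: 85.2
grip_force: 0.0
time: 28.4
tool_pos: [378.7, 251.5, 13.8]
tcp_rot: [180.0, 0.1, 176.0]
ft_force: [0.8, 0.6, 0.8]
finger_gap: 85.1
grip_force: 0.0
time: 29.4
tool_pos: [378.4, 251.4, 13.7]
tcp_rot: [180.0, 0.0, 176.0]
ft_force: [-1.7, -1.0, 5.2]
finger_gap: 53.1
grip_force: 30.8
```

```bash
python3 steer.py '0 0 0 0 0 -10 45;0 0 0 0 0 -35 45;0 0 0 0 0 -70 45;0 0 0 0 0 -105 45;0 0 0 0 0 -117 45;0 0 0 0 0 -117 45' ; python3 steer.py '0 0 0 -20 -24 0 45;0 0 0 -55 -65 0 45;0 0 0 -95 -113 0 45;0 0 0 -134 -160 0 45;0 0 0 -174 -207 0 45;0 0 0 -213 -253 0 45;0 0 0 -243 -288 0 45;0 0 0 -257.6 -305.6 0 45'; python3 steer.py '0 0 0 0 0 0 45;0 0 0 0 0 0 45;0 0 0 0 0 0 45'; python3 steer.py '0 0 0 0 0 30 45;0 0 0 0 0 65 45;0 0 0 0 0 88 45;0 0 0 0 0 100 45;0 0 0 0 0 104 45;0 0 0 0 0 104 45;0 0 0 0 0 104 45'; python3 steer.py '0 0 0 0 0 1.2 45;0 0 0 0 0 2.4 45;0 0 0 0 0 3.8 45;0 0 0 0 0 3.8 45;0 0 0 0 0 3.8 45'
```

```text
time: 30.15
tool_pos: [378.4, 251.3, 130.3]
tcp_rot: [180.0, 0.1, 176.0]
ft_force: [-0.1, 0.1, -3.3]
finger_gap: 52.8
grip_force: 32.5
time: 31.15
tool_pos: [613.3, -74.0, 126.9]
tcp_rot: [180.0, -0.2, 175.9]
ft_force: [0.8, 0.5, -2.9]
finger_gap: 52.5
grip_force: 32.6
time: 31.52
tool_pos: [612.9, -70.7, 129.2]
tcp_rot: [180.0, -0.1, 176.1]
ft_force: [0.2, 0.8, -3.0]
finger_gap: 52.7
grip_force: 32.6
time: 32.4
tool_pos: [614.7, -71.9, 27.4]
tcp_rot: [-180.0, 0.1, 176.0]
ft_force: [0.5, -0.1, -2.7]
finger_gap: 53.0
grip_force: 32.6
time: 33.02
tool_pos: [613.8, -71.8, 22.7]
tcp_rot: [-180.0, 0.0, 176.0]
ft_force: [-3.6, 0.1, 5.6]
finger_gap: 53.0
grip_force: 33.3
```

```bash
python3 steer.py '0 0 0 0 0 0 58;0 0 0 0 0 0 64;0 0 0 0 0 0 70;0 0 0 0 0 0 70;0 0 0 0 0 0 70'; python3 steer.py '0 0 0 0 0 -15 70;0 0 0 0 0 -45 70;0 0 0 0 0 -85 70;0 0 0 0 0 -127.8 70;0 0 0 0 0 -127.8 70'; python3 plan.py "400 330 180 176"
```

```text
time: 33.65
tool_pos: [613.7, -71.7, 22.1]
tcp_rot: [180.0, -0.0, 176.0]
ft_force: [-0.9, -0.3, 0.3]
finger_gap: 69.8
grip_force: 0.0
time: 34.28
tool_pos: [617.1, -72.4, 156.7]
tcp_rot: [-179.9, 0.6, 176.0]
ft_force: [0.3, -1.0, -0.2]
finger_gap: 70.1
grip_force: 0.0
t 34.27 meas [617.1 -72.4 156.7] [-179.9    0.6  176. ] cmd [613.7 -71.8 150.  176. ]
400 330 180 176 -> rz -0.0 dx 241.2 dy 385.9 dz -30.0 len 456
```

```bash
python3 steer.py '0 0 0 30 48 -10 70;0 0 0 62 99 -20 70;0 0 0 94 150 -30 70;0 0 0 126 201 -30 70;0 0 0 158 252 -30 70;0 0 0 190 303 -30 70;0 0 0 220 352 -30 70;0 0 0 241.2 385.9 -30 70'; python3 steer.py '0 0 0 0 0 0 70;0 0 0 0 0 0 70;0 0 0 0 0 0 70;0 0 0 0 0 0 70'; python3 shot.py 4
```

```text
time: 35.28
tool_pos: [398.4, 331.9, 180.1]
tcp_rot: [180.0, -0.0, 176.1]
ft_force: [0.8, 0.5, -0.7]
finger_gap: 70.2
grip_force: 0.0
time: 35.78
tool_pos: [400.6, 329.2, 180.0]
tcp_rot: [-180.0, 0.0, 175.9]
ft_force: [0.2, 0.6, -0.1]
finger_gap: 69.9
grip_force: 0.0
```

View pics/s4.png

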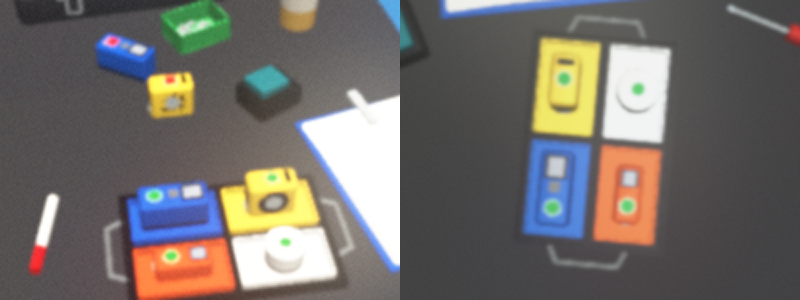

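All four instruments sit upright and centred in their own pockets. In the top crop they are at about (565,80) yellow, (637,90) white, (555,188) blue and (628,193) orange. In the side crop the overdue pair is unmoved at (125,55) and (170,95).

```bash
python3 -c "
from bench import r
print(r.hand_in())"
```

```text
the job is handed in; nothing more can be done
None
```

I packed all four green-sticker instruments upright in the pockets of their own colour, left both red-sticker ones where they were, and handed in the job at about 36 s; the hand-in returned no verdict.

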